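Roll the inlay strips of a panel flush with a hand roller

TASK

Take the hand roller from its stand by its upright handle and roll it end to end along the panel, which lies on packing and is not quite level, with steady downward pressure, about 18 N and never more than 30 N, until all eight pale strips that stand proud are bedded flush in the panel. Press the strips only with the rolling wheel, not with the fingers. Then hang the roller gently back upright in its stand, let go, and leave the other tools on the bench where they lie.

Things in the scene. Friction and masses are not known exactly. Their poses are not given: they have to be found in the camera images.
- board: fixed plywood baseboard 300 x 130 x 12 mm with two low side rails (tops 26 mm above the bench); origin: centre of its underside on the bench, x along it, y across, z up. Between the rails, centred, lies the panel, 264 (x) x 98 mm: eight pale strips side by side between two dark end borders. The panel does not give under load.
- border0 (a point): under the middle of the dark end border (36 mm wide along x) at the board's -x end, on the baseboard, 12 mm above the bench. Flush level is the top of the borders. The panel lies on packing of unmeasured thickness: its flush level at mid-length is 35 to 53 mm above the bench, and it slopes along x by up to 0.04 rad either way; feel for it.
- border1 (a point): the same point under the border at the +x end, 228 mm from border0
- roller: hand roller, 0.38 kg: black rubber wheel, 44 mm diameter, 60 mm wide, free to turn on an axle along y in a steel yoke; above it a crossbar 36 (x) x 100 (y) x 8 mm, 48 to 56 mm above the wheel's lowest point; above that an upright wooden handle 26 (x) x 34 (y) mm, 56 to 110 mm above that point. Origin: the wheel's lowest point below the handle's axis; z up the handle; it rolls along x.
- roller_grip (a point): on the handle's axis, 80 mm above the roller's origin: put the TCP here, fingers pointing down and closing along the roller's x (across 26 mm), so that the pads resist tipping and the fingertips stay clear above the crossbar
- stand: fixed wooden stand, base 80 (x) x 116 (y) x 10 mm; two cheeks at y = +-47 mm (80 mm clear between), tops 62 mm above the bench, carry the ends of the roller's crossbar, the wheel hanging between; 6 mm ears leave 48 mm along x for the 36 mm bar. Origin: centre of the underside. Hung, the roller's origin is 14 mm above it, axes along the stand's (either way round).
- roller_wheel (a joint): turn of the wheel on its axle in rad, 0 at the start (22 mm of rolling per rad, either sign)
- strip0 (a joint): how far strip 0 stands proud of flush, m: 0 flush, 3.3 to 4 mm at the start. Pale wooden strip 23 (x) x 80 (y) mm, its centre at x = -84 mm in the board's frame. It sinks only under more than about 10 N, a little more the faster it is pressed, and stays where it is left.
- strip1 (a joint): how far strip 1 stands proud of flush, m: 0 flush, 3.3 to 4 mm at the start. Pale wooden strip 23 (x) x 80 (y) mm, its centre at x = -60 mm in the board's frame. It sinks only under more than about 10 N, a little more the faster it is pressed, and stays where it is left.
- strip2 (a joint): how far strip 2 stands proud of flush, m: 0 flush, 3.3 to 4 mm at the start. Pale wooden strip 23 (x) x 80 (y) mm, its centre at x = -36 mm in the board's frame. It sinks only under more than about 10 N, a little more the faster it is pressed, and stays where it is left.
- strip3 (a joint): how far strip 3 stands proud of flush, m: 0 flush, 3.3 to 4 mm at the start. Pale wooden strip 23 (x) x 80 (y) mm, its centre at x = -12 mm in the board's frame. It sinks only under more than about 10 N, a little more the faster it is pressed, and stays where it is left.
- strip4 (a joint): how far strip 4 stands proud of flush, m: 0 flush, 3.3 to 4 mm at the start. Pale wooden strip 23 (x) x 80 (y) mm, its centre at x = 12 mm in the board's frame. It sinks only under more than about 10 N, a little more the faster it is pressed, and stays where it is left.
- strip5 (a joint): how far strip 5 stands proud of flush, m: 0 flush, 3.3 to 4 mm at the start. Pale wooden strip 23 (x) x 80 (y) mm, its centre at x = 36 mm in the board's frame. It sinks only under more than about 10 N, a little more the faster it is pressed, and stays where it is left.
- strip6 (a joint): how far strip 6 stands proud of flush, m: 0 flush, 3.3 to 4 mm at the start. Pale wooden strip 23 (x) x 80 (y) mm, its centre at x = 60 mm in the board's frame. It sinks only under more than about 10 N, a little more the faster it is pressed, and stays where it is left.
- strip7 (a joint): how far strip 7 stands proud of flush, m: 0 flush, 3.3 to 4 mm at the start. Pale wooden strip 23 (x) x 80 (y) mm, its centre at x = 84 mm in the board's frame. It sinks only under more than about 10 N, a little more the faster it is pressed, and stays where it is left.
- sanding_block: bystander: cork sanding block 64 x 111 x 30 mm, origin at the centre of its underside
- tape_measure: bystander: pocket tape measure 37 x 81 x 62 mm, origin at the centre of its underside
- caliper: bystander: steel caliper 72 x 220 x 12 mm, origin at the centre of its underside

How it is judged:
On the way, in this order (a step that is already met when the one before it is completed fails the run):
1. the roller is lifted out of its stand (at least 30 mm) (z of roller in the frame of stand above 0.044 m), for 0.1 s.
2. the wheel rolls on the panel under load: turned by more than 3 rad from the start while pressing with more than 3 N (contact force between roller and board above 3 N and (value of joint roller_wheel above 3 rad or value of joint roller_wheel below -3 rad)).
At the end, for the whole second after the job is handed in: All eight strips stand less than 1.5 mm proud of flush; the roller hangs upright (within 0.1 rad) and at rest in its stand by its crossbar, within 12 mm of the middle and within 4 mm of its hung height (value of joint each of strip0, strip1, strip2, strip3, strip4, strip5, strip6, strip7 below 0.0015 m and x of roller in the frame of stand between -0.012 and 0.012 m and y of roller in the frame of stand between -0.012 and 0.012 m and z of roller in the frame of stand between 0.01 and 0.018 m and angle between roller's own z axis and vertical below 0.1 rad and linear speed of roller below 0.02 m/s); the robot touches nothing.
It fails at once if the roller presses on the panel or its board with more than 30 N (contact force between roller and board above 30 N).
It fails at once if the roller is dropped into its stand (faster than 0.4 m/s within 30 mm of its hung place) (linear speed of roller above 0.4 m/s and z of roller in the frame of stand below 0.044 m and horizontal distance between roller and stand below 0.03 m).
It fails at once if the fingers press on the panel or its board (contact force between the fingers and board above 2 N).
It fails at once if the sanding block, tape measure or caliper is moved by more than 20 mm (distance of any of sanding_block, tape_measure, caliper from where it was at the start of the episode above 0.02 m).
It also fails if it takes over 72 s, if anything falls off the work surface, if the arm or the gripper's body presses on something with over 40 N, if the wrist force passes 120 N, or if a joint passes its speed limit or range.

ROBOT

A 6-joint arm with a two-finger parallel gripper is mounted at the origin on a cart in front of the work surface, level with it; the furniture and walls round the work are solid. World frame = base frame: x ahead of the robot, y to its left, z up, the work surface at z = 0. Lengths are in m, angles in rad, forces in N, time in s.
With the tool pointing down it reaches from about 0.425 to 0.925 m from the base axis. Payload 12.5 kg.
Tool frame: the origin (TCP) lies between the finger pads, 19 mm behind the fingertips; this is the grasp point; z points along the fingers, y is the line along which they close (so a half turn about z gives the same grasp; the last joint's range is limited). The gripper opens to 85 mm and grips with 20 to 120 N. Pads are 22 mm wide; open, the fingers measure 114 mm over their backs; the gripper's body (76 mm by 85 mm) begins 54 mm behind the grasp point. The pads swing forward as they close: fully open they stand 13 mm farther back than shut.
Start: joints at [-1.266, 0.491, 1.559, -0, 1.092, -0.106], TCP at [0.25, -0.573, 0.25] pointing down, gripper open.
Joint ranges: [-3.1, 3.1], [-0.84, 2.19], [0.05, 2.79], [-1.13, 4.28], [0.06, 2.93], [-2.69, 2.69]. Speed limits (rad/s): [2.22, 2.22, 2.79, 3.14, 3.14, 3.14].

INTERFACE

Orientations are given as [roll, pitch, yaw] about the fixed x, y, z axes, in that order (R = Rz(yaw) Ry(pitch) Rx(roll)).
In Python, from rig import observe, camera, finish_job gives the robot as it stands.
- The arm moves only by the shell command python3 -m crank 'ROWS'. ROWS is JSON, a list of rows, each a list of 3 entries, a list of its own where there are three numbers: the shift along the tool's x, y, z as a fraction of full scale, then the turn, a rotation vector about the tool's x, y, z as a fraction of full scale, then the opening in per cent of the stroke, from 0 (shut) to 100 (fully open). A call has 1 to 8 rows; each row shifts and turns the commanded pose from where the row before left it, along the tool's axes as they then stand; what a row does not reach is not made up. Full scale, the value 1, is 0.03 m for a shift and 90 degrees for a turn. A row lasts 1/12 s, in which the tool goes at most 41.7 mm and 7.16 degrees, less where a joint would pass 70% of its speed; a pose out of reach is approached as far as the arm can. A call with a number of a shift or a turn outside -1 to 1 is refused whole. A call with a gripper value outside its range is refused whole. The fingers move at their own pace and stop on an object; the grip force is fixed at half the most. Time passes only in rows, so rows that do not move let the fingers close. It gives the time, the measured TCP pose, the force, the opening and the grip force at its end, in the units of the state.
- observe(): the state, without advancing time (a new reading comes with each control period).
- camera(name): name is "scene" or "top" or "wrist"; returns a dict with "frame" (420x560x3 uint8, red, green, blue), "vfov" (degrees; the focal length in pixels is half the picture's height over the tangent of half this angle, whatever the lens; pixels are square), "cx", "cy" (the principal point, pixels), "dist_coeffs" ([k1, k2, p1, p2, k3] as OpenCV has them; the pictures are not rectified), "position" and "attitude" of the camera in the world. Camera axes: x right, y down, z forward; pixel columns grow to the right and rows downward; lengths in m; the calibration is good to about 2 mm. A picture is of the moment at which its call begins. There is no depth.
- finish_job(): hands the job in; it is judged then, once.
The state is a dict: "time_s": time; "joint_pos": joint angles; "dq": joint speeds; "tau": joint torques, N m; "eef_pos": TCP position; "tool_rot": TCP orientation; "contact_force": force on the tool from outside, world axes, zero at the start; "torque": the same for the moment, N m; "grip_width": opening from 0.0 (shut) to 1.0 (fully open); "finger_force": force on a finger pad.
Only numpy, scipy, OpenCV 4.12 (cv2) and the standard library are available. Lean on these libraries where they do the work, as an engineer would, in place of code of your own. Each camera call takes 0.05 s, during which the arm holds its last target. There are 200 camera calls.

## Working session

There is one attempt and no reset: what is moved stays moved. The work goes in short steps, Python scripts to look and compute and a shell command to move; the robot and the scene stay as the last step left them, time stands still between calls to the robot, and variables do not carry over. Pictures are saved under pics/ and viewed, at most 10 in all, crops included, and the job is handed in when it is done.

```bash
ls; mkdir -p pics; cat > h.py <<'E'
import numpy as np, cv2, pickle
from rig import observe, camera
def snap(n,fn):
    c=camera(n); cv2.imwrite(f'pics/{fn}.png',c['frame'][:,:,::-1]); pickle.dump(c,open(f'pics/{fn}.pkl','wb')); return c
def load(fn): return pickle.load(open(f'pics/{fn}.pkl','rb'))
def K(c):
    f=c['frame'].shape[0]/2/np.tan(np.radians(c['vfov'])/2); return np.array([[f,0,c['cx']],[0,f,c['cy']],[0,0,1]])
from scipy.spatial.transform import Rotation as Ro
def Rc(c):
    a=np.array(c['attitude'],float)
    return a if a.shape==(3,3) else Ro.from_euler('xyz',a).as_matrix()
def ray(c,u,v):
    p=cv2.undistortPoints(np.array([[[u,v]]],float),K(c),np.array(c['dist_coeffs'],float))[0,0]
    return np.array(c['position']),Rc(c)@np.array([p[0],p[1],1])
def onz(c,u,v,z):
    o,d=ray(c,u,v); return o+d*(z-o[2])/d[2]
def tri(*obs):
    A=np.zeros((3,3));b=np.zeros(3);L=[]
    for c,u,v in obs:
        o,d=ray(c,u,v);d=d/np.linalg.norm(d);P=np.eye(3)-np.outer(d,d);A+=P;b+=P@o;L.append((o,P))
    x=np.linalg.solve(A,b); return x,[np.linalg.norm(P@(x-o)) for o,P in L]
def proj(c,X):
    R=Rc(c).T; return cv2.projectPoints(np.array(X,float).reshape(-1,3),cv2.Rodrigues(R)[0],-R@np.array(c['position']),K(c),np.array(c['dist_coeffs'],float))[0].reshape(-1,2)
E
python3 - <<'E'
from h import *
for n in('top','scene'):
    c=snap(n,n+'0'); print(n,c['position'],c['attitude'],c['vfov'],c['cx'],c['cy'],c['dist_coeffs'])
print(observe())
E
```

```text
pics
top [4.69179848e-01 1.93045501e-04 1.41314289e+00] [-3.05709242  0.01178782 -1.56969966] 44.49803988425604 278.1486701498246 207.49337714089646 [0.0369984 0.        0.        0.        0.       ]
scene [0.04991462 0.7104628  0.53422818] [-2.04858249  0.01316133 -2.54701009] 57.073670610699345 278.5020039660878 205.32466337091114 [-0.05283851  0.          0.          0.          0.        ]
{'time_s': 0.1, 'joint_pos': array([-1.26563903e+00,  4.91510346e-01,  1.55938610e+00, -2.95973578e-05,
        1.09166355e+00, -1.05595695e-01]), 'dq': array([-0.0006725 , -0.00246642, -0.00142059, -0.00021105,  0.00087152,
       -0.00079815]), 'tau': array([ 1.51882989e-03, -6.19450235e+01, -2.62025285e+01, -9.36308925e-05,
        2.91802033e-03, -6.87945573e-06]), 'eef_pos': array([ 0.24952853, -0.57284187,  0.24948011]), 'tool_rot': array([-3.14062793e+00, -7.58527657e-05,  4.10766616e-01]), 'contact_force': array([-0.19142793,  0.58760589, -0.32905329]), 'torque': array([ 0.02968793, -0.00455888,  0.01583674]), 'finger_force': 0.0, 'grip_width': 1.0014735465964695}
```

View pics/top0.png

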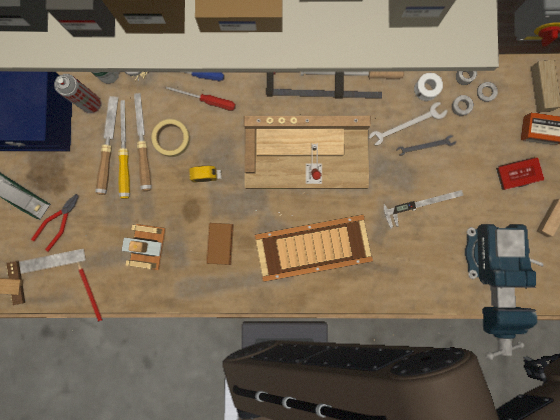

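View pics/scene0.png

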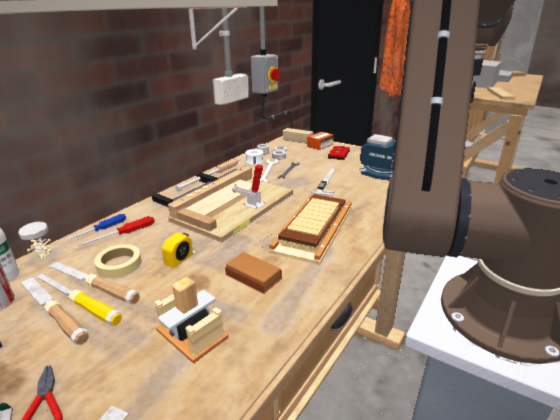

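The top view shows the roller hung in its stand near (143,247), with the handle top near (138,246). The board is centred near (313,247) and turned about 10°, the sanding block is at (220,243) and the tape at (205,173). The scene view shows the stand at (190,315) and the board at (310,222). I'll zoom in.

```bash
python3 - <<'E'
from h import *
t=cv2.imread('pics/top0.png');s=cv2.imread('pics/scene0.png')
def cr(im,x,y,w,h,k,W=400,H=300):
    o=cv2.resize(im[y:y+h,x:x+w],None,fx=k,fy=k,interpolation=cv2.INTER_CUBIC)
    for i in range(0,w,10): cv2.line(o,(int((i+.5)*k),0),(int((i+.5)*k),6 if (x+i)%50 else 16),(255,0,255),1)
    for i in range(0,h,10): cv2.line(o,(0,int((i+.5)*k)),(6 if (y+i)%50 else 16,int((i+.5)*k)),(255,0,255),1)
    return o
a=np.vstack([np.hstack([cr(t,110,210,66,60,6)[:300,:396],cr(t,250,205,132,84,3)[:300,:396].copy() if 0 else cv2.copyMakeBorder(cr(t,250,205,132,84,3),0,108,0,0,cv2.BORDER_CONSTANT)]),np.hstack([cr(s,140,265,99,60*100//120+8,4)[:232,:396],cr(s,260,180,99,58,4)[:232,:396]])]) if 0 else None
A=cr(t,110,215,66,60,6); B=cr(t,250,205,132,84,3); C=cr(s,150,270,80,85,5)[:425]; 
o=np.zeros((600,800,3),np.uint8)
o[:360,:396]=A; o[:252,400:796]=B; D=cr(s,265,185,95,75,4); o[260:560,400:780]=D
cv2.imwrite('pics/zoom.png',o); 
C=cr(s,150,270,80,85,7); o2=C; cv2.imwrite('pics/zoom2.png',o2); print(o2.shape)
E
```

```text
(595, 560, 3)
```

View pics/zoom.png

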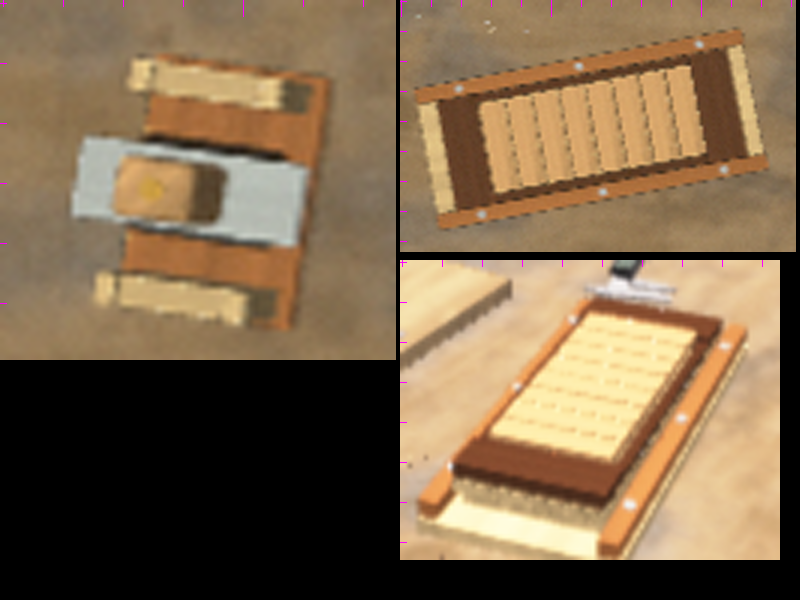

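View pics/zoom2.png

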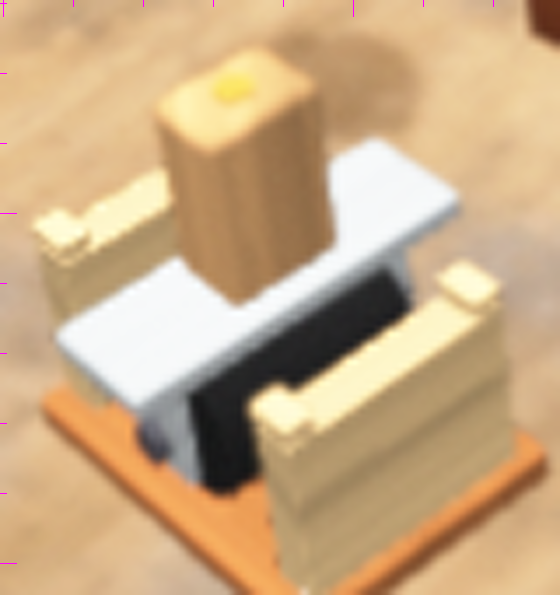

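The zoom shows the crossbar lying parallel to the two cheeks, not across them. The roller looks turned 90° from its hung position, so I'll measure its corners.

```bash
cat >> h.py <<'E'
def T(x,y): return (110+x/6-.5,215+y/6-.5)
def S(x,y): return (150+x/7-.5,270+y/7-.5)
def B(x,y): return (250+(x-400)/3-.5,205+y/3-.5)
def SB(x,y): return (265+(x-400)/4-.5,185+(y-260)/4-.5)
E
python3 - <<'E'
from h import *
np.set_printoptions(precision=4,suppress=True)
t,s=load('top0'),load('scene0')
for n,a,b in [('bar+y+x',T(83,137),S(57,338)),('bar+y-x',T(72,215),S(137,405)),('bar-y+x',T(308,168),S(377,138)),('bar-y-x',T(298,246),S(460,200)),
 ('handle top dot',T(151,190),S(235,88)),('handletop +y+x',T(120,158),S(160,105)),('handle -y+x',T(192,165),S(257,48)),('handle -y-x',T(190,218),S(316,85)),
 ('cheek-x +y ear',T(103,288),S(280,402)),('cheek-x -y ear',T(262,305),S(470,282)),('cheek+x +y ear',T(142,75),S(62,228)),
 ('base +y-x? ',T(290,328),S(547,455)),
 ('border top +y+x',B(440,101),SB(460,440)),('border top +y-x',B(456,209),SB(607,500)),('border -y+x',B(728,48),SB(597,300)),('border -y-x',B(745,152),SB(722,322)),
 ('rail +x,+y',B(416,91),SB(420,500)),('rail -x +y',B(440,226),SB(603,545)),('rail -x -y',B(767,160),SB(745,330))]:
    x,e=tri((t,*a),(s,*b)); print(n,x,np.round(e,4))
E
```

```text
bar+y+x [0.5041 0.4217 0.0643] [0.001 0.001]
bar+y-x [0.4703 0.4258 0.0642] [0.0007 0.0007]
bar-y+x [0.4905 0.3231 0.0651] [0.0009 0.0009]
bar-y-x [0.4567 0.3274 0.0629] [0.0007 0.0007]
handle top dot [0.4803 0.3749 0.121 ] [0.0011 0.0011]
handletop +y+x [0.4933 0.3884 0.1191] [0.0017 0.0017]
handle -y+x [0.4906 0.3586 0.1182] [0.0014 0.0014]
handle -y-x [0.4687 0.3596 0.1169] [0.001 0.001]
cheek-x +y ear [0.4385 0.4096 0.0695] [0.001 0.001]
cheek-x -y ear [0.4334 0.3453 0.0601] [0.0023 0.0023]
cheek+x +y ear [0.5312 0.396  0.0672] [0.0008 0.0008]
base +y-x?  [0.419  0.3436 0.007 ] [0.001 0.001]
border top +y+x [0.5007 0.0553 0.0573] [0.0025 0.0025]
border top +y-x [0.4063 0.0419 0.0406] [0.0018 0.0018]
border -y+x [ 0.5495 -0.2009  0.0334] [0.0017 0.0017]
border -y-x [ 0.4558 -0.2151  0.0343] [0.0029 0.0029]
rail +x,+y [0.512  0.0793 0.0236] [0.0008 0.0008]
rail -x +y [0.3941 0.0587 0.0234] [0.0023 0.0023]
rail -x -y [ 0.4478 -0.2371  0.0206] [0.0038 0.0038]
```

The bar's top is at 64 mm and the handle's at 119 mm. So the roller stands upright with its wheel on the stand's base, about (0.480, 0.375), and it is turned 90° to the hung orientation. I'll move above it, keeping the fingers aligned across its 26 mm side.

```bash
python3 -m crank '[[[0,0.7,0],[0,0,-0.0725],100],[[0,0.7,0],[0,0,-0.0725],100],[[0,0.7,0],[0,0,-0.0725],100],[[0,0.7,0],[0,0,-0.0725],100],[[0,0.7,0],[0,0,-0.0725],100],[[0,0.7,0],[0,0,-0.0725],100],[[0,0.7,0],[0,0,-0.0725],100],[[0,0.7,0],[0,0,-0.0725],100]]'
python3 -m crank '[[[0,0,0],[0,0,-0.0712],100],[[0.9,0,0],[0,0,0],100],[[1,0,0],[0,0,0],100],[[1,0,0],[0,0,0],100]]'
```

```text
time_s: 0.77
eef_pos: [0.3676, -0.6856, 0.2493]
tool_rot: [-3.141, -0.001, 1.327]
contact_force: [0.1, -0.1, 0.3]
grip_width: 1.001
finger_force: 0.0
time_s: 1.1
eef_pos: [0.3788, -0.5977, 0.2488]
tool_rot: [-3.141, -0.001, 1.433]
contact_force: [1.9, -0.3, 0.7]
grip_width: 0.998
finger_force: 0.0
```

```bash
python3 -m crank '[[[1,0,0],[0,0,0],100],[[1,0,0],[0,0,0],100],[[1,0,0],[0,0,0],100],[[1,0,0],[0,0,0],100],[[1,0,0],[0,0,0],100],[[1,0,0],[0,0,0],100],[[1,0,0],[0,0,0],100],[[1,0,0],[0,0,0],100]]'
python3 -m crank '[[[1,0,0],[0,0,0],100],[[1,0,0],[0,0,0],100],[[1,0,0],[0,0,0],100],[[1,0,0],[0,0,0],100],[[1,0,0],[0,0,0],100],[[1,0,0],[0,0,0],100],[[1,0,0],[0,0,0],100],[[1,0,0],[0,0,0],100]]'
python3 -m crank '[[[1,0,0],[0,0,0],100],[[1,0,0],[0,0,0],100],[[1,0,0],[0,0,0],100],[[1,0,0],[0,0,0],100],[[0.7,0,0],[0,0,0],100],[[0.3,0,0],[0,0,0],100],[[0,0,0],[0,0,0],100],[[0,0,0],[0,0,0],100]]'
python3 - <<'E'
from h import *
c=snap('wrist','w1');o=observe();print(o['eef_pos'],o['tool_rot'],c['position'],c['attitude'],c['vfov'])
E
```

```text
time_s: 1.77
eef_pos: [0.4117, -0.3596, 0.2498]
tool_rot: [-3.141, -0.0, 1.434]
contact_force: [0.3, 0.1, -0.4]
grip_width: 0.996
finger_force: 0.0
time_s: 2.43
eef_pos: [0.4445, -0.1219, 0.2499]
tool_rot: [-3.141, -0.0, 1.434]
contact_force: [-0.1, 0.2, -0.0]
grip_width: 1.003
finger_force: 0.0
time_s: 3.1
eef_pos: [0.465, 0.025, 0.2499]
tool_rot: [-3.141, 0.0, 1.435]
contact_force: [0.2, -1.0, -0.1]
grip_width: 1.002
finger_force: 0.0
[0.46502971 0.02454235 0.24988103] [-3.14138401e+00  3.02843271e-04  1.43365044e+00] [0.4739733  0.09264029 0.37414983] [ 2.86540373e+00  6.62845388e-04 -1.36235771e-01] 67.89838228642814
```

View pics/w1.png

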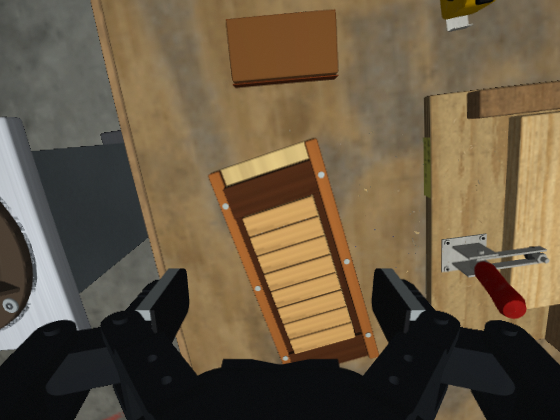

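The wrist view shows the board lengthwise. Its +y end is at (209..316, 173..139), and the left rail runs from (209,173) to (287,360). Next I'll take a close view of the stand.

```bash
python3 -m crank '[[[1,0,0],[0,0,0],70],[[1,-0.1,0],[0,0,0],70],[[1,-0.2,0],[0,0,0],70],[[1,-0.2,0],[0,0,0],70],[[1,-0.2,0],[0,0,0],70],[[1,-0.2,0],[0,0,0],70],[[1,-0.1,0],[0,0,0],70],[[1,-0.1,0],[0,0,0],70]]'
python3 -m crank '[[[0.8,0,0],[0,0,0],70],[[0.2,0,0],[0,0,0],70],[[0,0,0],[0,0,0],70]]'
python3 - <<'E'
from h import *
c=snap('wrist','w2');o=observe();print(o['eef_pos'],o['tool_rot'],c['position'],c['attitude'],c['vfov'])
im=cv2.imread('pics/w2.png'); 
for X in [(.4803,.3748,.12),(.504,.4217,.065),(.4567,.3274,.065)]: print(proj(c,X))
E
```

```text
time_s: 3.82
eef_pos: [0.4656, 0.2676, 0.25]
tool_rot: [3.141, 0.0, 1.432]
contact_force: [0.7, -0.3, 0.2]
grip_width: 0.698
finger_force: 0.0
time_s: 4.07
eef_pos: [0.4698, 0.2973, 0.2496]
tool_rot: [-3.141, 0.0, 1.434]
contact_force: [0.4, -0.3, -0.3]
grip_width: 0.7
finger_force: 0.0
[0.46962299 0.29633514 0.24958686] [-3.14111918e+00  6.76618570e-04  1.43349234e+00] [0.47878937 0.36490852 0.37386405] [ 2.86533371e+00  6.28405811e-04 -1.36742278e-01] 67.89838228642814
[[280.33423046 117.43076075]]
[[299.05147151  63.39643213]]
[[263.17787503 172.65906069]]
```

View pics/w2.png

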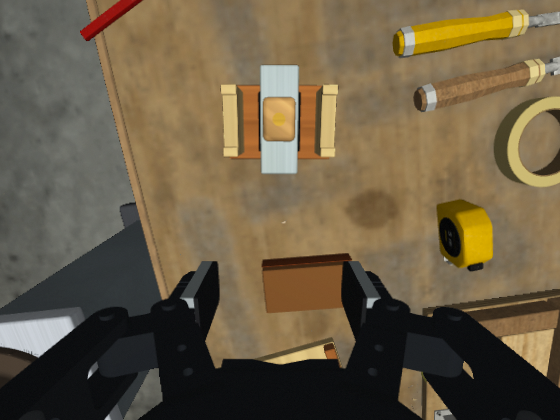

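The roller's predicted pixels match the image, with the handle at (280,118). The cheeks' ears are at (222,85), (338,85), (224,157) and (336,157), so the stand's x runs along the tool's x. I'll work out the stand and the board poses now.

```bash
python3 - <<'E'
from h import *
np.set_printoptions(precision=4,suppress=True)
c=load('w2');w=load('w1')
P=[onz(c,*p,.068)[:2] for p in [(222,85),(338,85),(224,157),(336,157)]]
print(np.array(P),'stand centre',np.mean(P,0)); d=P[0]+P[1]-P[2]-P[3]; print('stand x yaw',np.degrees(np.arctan2(d[1],d[0])), 'sizes',np.linalg.norm(P[0]-P[1]),np.linalg.norm(d)/2)
h=[onz(c,*p,.120)[:2] for p in [(263,97),(297,97),(296,141),(264,141)]];print('handle',np.mean(h,0))
b=[onz(c,*p,.066)[:2] for p in [(261,66),(299,66),(296,173),(262,173)]];print('bar',np.mean(b,0)); d=b[0]+b[1]-b[2]-b[3];print(np.degrees(np.arctan2(d[1],d[0])),np.linalg.norm(d)/2)
R=[onz(w,*p,.026)[:2] for p in [(209,173),(316,139),(377,355),(287,362)]]
print(np.array(R)); t=load('top0')
R2=[onz(t,*B(*p),.026)[:2] for p in [(440,228),(416,91),(742,30),(767,166)]]
print(np.array(R2),'centre',np.mean(R2,0)); d=R2[0]+R2[1]-R2[2]-R2[3]; print('board axis yaw',np.degrees(np.arctan2(d[1],d[0])),np.linalg.norm(d)/2)
l=R[0]+R[1]; print('end mid w1',l/2,'end mid top',(R2[0]+R2[1])/2)
o=observe();p=o['eef_pos'];y=o['tool_rot'][2]
g=np.mean(h,0)-p[:2]; print('to grip tool x,y mm',1e3*np.array([np.cos(y)*g[0]+np.sin(y)*g[1],np.sin(y)*g[0]-np.cos(y)*g[1]]))
E
```

```text
[[0.4315 0.4127]
 [0.5369 0.3982]
 [0.4216 0.348 ]
 [0.529  0.3332]] stand centre [0.4798 0.373 ]
stand x yaw 82.16776216675275 sizes 0.10644168062807638 0.06542107151222559
handle [0.4798 0.3734]
bar [0.4793 0.3734]
81.58940848739894 0.09767483563407292
[[ 0.389   0.0583]
 [ 0.5113  0.0788]
 [ 0.5639 -0.2116]
 [ 0.4425 -0.2055]]
[[ 0.3904  0.0575]
 [ 0.5126  0.0796]
 [ 0.5677 -0.2139]
 [ 0.446  -0.2345]] centre [ 0.4792 -0.0778]
board axis yaw 100.71003360819046 0.2978928545088081
end mid w1 [0.4502 0.0686] end mid top [0.4515 0.0685]
to grip tool x,y mm [77.772  -0.4228]
```

```bash
python3 -m crank '[[[0.8,0,0],[0,0,0],70],[[0.8,0,0],[0,0,0],70],[[0.8,0,0],[0,0,0],70],[[0.2,0,0],[0,0,0],70],[[0,0,0.8],[0,0,0],70],[[0,0,0.8],[0,0,0],70],[[0,0,0.8],[0,0,0],70],[[0,0,0],[0,0,0],70]]'
python3 -m crank '[[[0,0,0.8],[0,0,0],70],[[0,0,0.8],[0,0,0],70],[[0,0,0.7],[0,0,0],70],[[0,0,0.4],[0,0,0],70],[[0,0,0.2],[0,0,0],70],[[0,0,0],[0,0,0],70],[[0,0,0],[0,0,0],70]]'
```

```text
time_s: 4.78
eef_pos: [0.479, 0.3717, 0.1741]
tool_rot: [-3.136, 0.005, 1.432]
contact_force: [0.3, 0.2, -0.2]
grip_width: 0.699
finger_force: 0.0
time_s: 5.37
eef_pos: [0.4805, 0.3744, 0.092]
tool_rot: [3.141, -0.001, 1.433]
contact_force: [-0.4, -1.0, 0.2]
grip_width: 0.703
finger_force: 0.0
```

Position is right, so I'll close the gripper and then lift.

```bash
python3 -m crank '[[[0,0,0.04],[0,0,0],20],[[0,0,0],[0,0,0],20],[[0,0,0],[0,0,0],20],[[0,0,0],[0,0,0],20],[[0,0,0],[0,0,0],20],[[0,0,0],[0,0,0],20]]'
python3 -m crank '[[[0,0,0],[0,0,0],0],[[0,0,0],[0,0,0],0],[[0,0,0],[0,0,0],0],[[0,0,0],[0,0,0],0]]'
python3 -m crank '[[[0,0,-0.1],[0,0,0],0],[[0,0,-0.2],[0,0,0],0],[[0,0,-0.5],[0,0,0],0],[[0,0,-0.8],[0,0,0],0],[[0,0,-0.8],[0,0,0],0],[[0,0,-0.4],[0,0,0],0],[[0,0,0],[0,0,0],0],[[0,0,0],[0,0,0],0]]'
```

```text
time_s: 5.87
eef_pos: [0.4803, 0.3747, 0.0907]
tool_rot: [3.14, -0.001, 1.434]
contact_force: [-0.5, -1.6, 7.0]
grip_width: 0.299
finger_force: 58.7
time_s: 6.2
eef_pos: [0.4803, 0.3747, 0.0907]
tool_rot: [3.14, -0.001, 1.434]
contact_force: [-0.8, -0.7, 6.3]
grip_width: 0.301
finger_force: 58.7
time_s: 6.87
eef_pos: [0.4798, 0.3745, 0.1739]
tool_rot: [3.141, -0.0, 1.434]
contact_force: [-0.4, -0.8, -4.5]
grip_width: 0.297
finger_force: 59.5
```

```bash
python3 -m crank '[[[0,0,0],[0,0,0.0793],0],[[0,0,0],[0,0,0.0793],0],[[0,0,0],[0,0,0.0793],0],[[0,0,0],[0,0,0.0793],0],[[0,0,0],[0,0,0.0793],0],[[0,0,0],[0,0,0.0793],0],[[0,0,0],[0,0,0.0793],0],[[0,0,0],[0,0,0.0793],0]]'
python3 -m crank '[[[0,0,0],[0,0,0.0793],0],[[0,0,0],[0,0,0.0793],0],[[-0.15,0.5,0],[0,0,0],0],[[-0.2,0.8,0],[0,0,0],0],[[-0.25,0.9,0],[0,0,0],0],[[-0.25,1,0],[0,0,0],0],[[-0.25,1,0],[0,0,0],0],[[-0.25,1,0],[0,0,0],0]]'
python3 -m crank '[[[-0.25,1,0],[0,0,0],0],[[-0.25,1,0],[0,0,0],0],[[-0.25,1,0],[0,0,0],0],[[-0.25,1,0],[0,0,0],0],[[-0.25,0.9,0],[0,0,0],0],[[-0.22,0.9,0],[0,0,0],0],[[0,0,0],[0,0,0],0],[[0,0,0],[0,0,0],0]]'
```

```text
time_s: 7.53
eef_pos: [0.4794, 0.3742, 0.172]
tool_rot: [3.141, 0.003, 0.431]
contact_force: [0.7, -0.4, -3.5]
grip_width: 0.297
finger_force: 59.2
time_s: 8.2
eef_pos: [0.4684, 0.2123, 0.1724]
tool_rot: [3.141, 0.003, 0.189]
contact_force: [0.8, 0.2, -2.6]
grip_width: 0.297
finger_force: 59.7
time_s: 8.87
eef_pos: [0.458, 0.0335, 0.1728]
tool_rot: [-3.141, 0.002, 0.185]
contact_force: [0.2, -0.1, -3.2]
grip_width: 0.299
finger_force: 60.1
```

Now I'll feel for the border. Each step runs only if a check finds no contact yet.

```bash
cat > free.py <<'E'
import sys; from rig import observe
o=observe(); f=o['contact_force'][2]; print(round(o['eef_pos'][2],4),round(f,1)); sys.exit(f>float(sys.argv[1]))
E
python3 -m crank '[[[0,0,0.5],[0,0,0],0],[[0,0,0.5],[0,0,0],0],[[0,0,0.1],[0,0,0],0],[[0,0,0],[0,0,0],0],[[0,0,0],[0,0,0],0]]' >/dev/null
python3 free.py 0 && python3 -m crank '[[[0,0,0.05],[0,0,0],0],[[0,0,0],[0,0,0],0]]' >/dev/null && python3 free.py 0 && python3 -m crank '[[[0,0,0.05],[0,0,0],0],[[0,0,0],[0,0,0],0]]' >/dev/null && python3 free.py 0 && python3 -m crank '[[[0,0,0.05],[0,0,0],0],[[0,0,0],[0,0,0],0]]' >/dev/null && python3 free.py 0 && python3 -m crank '[[[0,0,0.05],[0,0,0],0],[[0,0,0],[0,0,0],0]]' >/dev/null && python3 free.py 0 && python3 -m crank '[[[0,0,0.05],[0,0,0],0],[[0,0,0],[0,0,0],0]]' >/dev/null && python3 free.py 0 && python3 -m crank '[[[0,0,0.05],[0,0,0],0],[[0,0,0],[0,0,0],0]]' >/dev/null && python3 free.py 0 && python3 -m crank '[[[0,0,0.05],[0,0,0],0],[[0,0,0],[0,0,0],0]]' >/dev/null && python3 free.py 0 && python3 -m crank '[[[0,0,0.05],[0,0,0],0],[[0,0,0],[0,0,0],0]]' >/dev/null && python3 free.py 0
```

```text
0.1407 -3.3False
```

```bash
sed -i 's/sys.exit(f>float(sys.argv\[1\]))/sys.exit(int(f>float(sys.argv[1])))/' free.py
python3 free.py 0 && python3 -m crank '[[[0,0,0.05],[0,0,0],0],[[0,0,0],[0,0,0],0]]' >/dev/null && python3 free.py 0 && python3 -m crank '[[[0,0,0.05],[0,0,0],0],[[0,0,0],[0,0,0],0]]' >/dev/null && python3 free.py 0 && python3 -m crank '[[[0,0,0.05],[0,0,0],0],[[0,0,0],[0,0,0],0]]' >/dev/null && python3 free.py 0 && python3 -m crank '[[[0,0,0.05],[0,0,0],0],[[0,0,0],[0,0,0],0]]' >/dev/null && python3 free.py 0 && python3 -m crank '[[[0,0,0.05],[0,0,0],0],[[0,0,0],[0,0,0],0]]' >/dev/null && python3 free.py 0 && python3 -m crank '[[[0,0,0.05],[0,0,0],0],[[0,0,0],[0,0,0],0]]' >/dev/null && python3 free.py 0 && python3 -m crank '[[[0,0,0.05],[0,0,0],0],[[0,0,0],[0,0,0],0]]' >/dev/null && python3 free.py 0 && python3 -m crank '[[[0,0,0.05],[0,0,0],0],[[0,0,0],[0,0,0],0]]' >/dev/null && python3 free.py 0
```

```text
0.1407 -3.3
0.1396 -3.8
0.1379 -3.9
0.1362 -5.1
0.1346 -3.5
0.1331 -3.9
0.1316 -4.5
0.1301 -3.8
0.1286 -4.0
```

```bash
python3 free.py 0 && python3 -m crank '[[[0,0,0.05],[0,0,0],0],[[0,0,0],[0,0,0],0]]' >/dev/null && python3 free.py 0 && python3 -m crank '[[[0,0,0.05],[0,0,0],0],[[0,0,0],[0,0,0],0]]' >/dev/null && python3 free.py 0 && python3 -m crank '[[[0,0,0.05],[0,0,0],0],[[0,0,0],[0,0,0],0]]' >/dev/null && python3 free.py 0 && python3 -m crank '[[[0,0,0.05],[0,0,0],0],[[0,0,0],[0,0,0],0]]' >/dev/null && python3 free.py 0 && python3 -m crank '[[[0,0,0.05],[0,0,0],0],[[0,0,0],[0,0,0],0]]' >/dev/null && python3 free.py 0 && python3 -m crank '[[[0,0,0.05],[0,0,0],0],[[0,0,0],[0,0,0],0]]' >/dev/null && python3 free.py 0 && python3 -m crank '[[[0,0,0.05],[0,0,0],0],[[0,0,0],[0,0,0],0]]' >/dev/null && python3 free.py 0 && python3 -m crank '[[[0,0,0.05],[0,0,0],0],[[0,0,0],[0,0,0],0]]' >/dev/null && python3 free.py 0
```

```text
0.1286 -4.0
0.1271 -4.3
0.1256 -4.1
0.1245 4.2
```

```bash
python3 -m crank '[[[0,0,0],[0,0,0],0],[[0,0,0],[0,0,0],0]]' >/dev/null; python3 free.py 9 && python3 -m crank '[[[0,0,0.015],[0,0,0],0],[[0,0,0],[0,0,0],0],[[0,0,0],[0,0,0],0]]' >/dev/null;  python3 free.py 9 && python3 -m crank '[[[0,0,0.015],[0,0,0],0],[[0,0,0],[0,0,0],0],[[0,0,0],[0,0,0],0]]' >/dev/null; python3 free.py 9;  python3 -c "
from rig import observe;print(observe())"
```

```text
0.1246 3.4
0.1243 8.9
0.1241 13.8
{'time_s': 11.7833, 'joint_pos': array([-6.86862641e-02,  4.55067935e-01,  2.08456902e+00, -2.57632349e-04,
        6.00601764e-01,  1.31420282e+00]), 'dq': array([ 0.00013827, -0.00147052,  0.00105704,  0.00205435,  0.00010833,
        0.00175336]), 'tau': array([ 3.31903500e-01, -4.24771249e+01, -1.39864084e+01,  1.41975638e-01,
       -7.36259110e-01, -3.11072893e-02]), 'eef_pos': array([0.4588858 , 0.03445243, 0.12411822]), 'tool_rot': array([ 3.14110794e+00, -1.27256589e-03,  1.88119999e-01]), 'contact_force': array([-2.12932362, -0.87688048, 13.82248768]), 'torque': array([-0.18005388,  0.58217581, -0.04677948]), 'finger_force': 62.58469104766846, 'grip_width': 0.29507973779949}
```

Contact on the border is at TCP z of about 0.125, and the stiffness is about 11 N/mm. I'll lift and feel the other border for the slope.

```bash
python3 -m crank '[[[0,0,-0.3],[0,0,0],0],[[0,0,-0.24],[0,0,0],0],[[0,0.95,0],[0,0,0],0],[[0,0.95,0],[0,0,0],0],[[0,0.95,0],[0,0,0],0],[[0,0.95,0],[0,0,0],0],[[0,0.95,0],[0,0,0],0],[[0,0.95,0],[0,0,0],0]]'
python3 -m crank '[[[0,0.95,0],[0,0,0],0],[[0,0.95,0],[0,0,0],0],[[0,0,0],[0,0,0],0],[[0,0,0],[0,0,0],0],[[0,0,0.08],[0,0,0],0],[[0,0,0],[0,0,0],0]]'
python3 free.py 0 && python3 -m crank '[[[0,0,0.05],[0,0,0],0],[[0,0,0],[0,0,0],0]]' >/dev/null && python3 free.py 0 && python3 -m crank '[[[0,0,0.05],[0,0,0],0],[[0,0,0],[0,0,0],0]]' >/dev/null && python3 free.py 0 && python3 -m crank '[[[0,0,0.05],[0,0,0],0],[[0,0,0],[0,0,0],0]]' >/dev/null && python3 free.py 0 && python3 -m crank '[[[0,0,0.05],[0,0,0],0],[[0,0,0],[0,0,0],0]]' >/dev/null && python3 free.py 0 && python3 -m crank '[[[0,0,0.05],[0,0,0],0],[[0,0,0],[0,0,0],0]]' >/dev/null && python3 free.py 0 && python3 -m crank '[[[0,0,0.05],[0,0,0],0],[[0,0,0],[0,0,0],0]]' >/dev/null && python3 free.py 0 && python3 -m crank '[[[0,0,0.05],[0,0,0],0],[[0,0,0],[0,0,0],0]]' >/dev/null && python3 free.py 0 && python3 -m crank '[[[0,0,0.05],[0,0,0],0],[[0,0,0],[0,0,0],0]]' >/dev/null && python3 free.py 0
```

```text
time_s: 12.45
eef_pos: [0.4906, -0.1349, 0.1399]
tool_rot: [3.142, -0.0, 0.188]
contact_force: [0.9, 0.7, -3.0]
grip_width: 0.299
finger_force: 60.8
time_s: 12.95
eef_pos: [0.5008, -0.1886, 0.1369]
tool_rot: [-3.141, 0.001, 0.189]
contact_force: [-0.6, -0.7, -4.5]
grip_width: 0.294
finger_force: 61.0
0.1369 -4.5
0.1355 -3.3
0.134 -4.2
0.1325 -3.6
0.131 -3.8
0.1295 -3.7
0.128 -3.1
0.1265 -4.3
0.125 -4.6
```

```bash
python3 free.py 0 && python3 -m crank '[[[0,0,0.05],[0,0,0],0],[[0,0,0],[0,0,0],0]]' >/dev/null && python3 free.py 0 && python3 -m crank '[[[0,0,0.05],[0,0,0],0],[[0,0,0],[0,0,0],0]]' >/dev/null && python3 free.py 0 && python3 -m crank '[[[0,0,0.05],[0,0,0],0],[[0,0,0],[0,0,0],0]]' >/dev/null && python3 free.py 0 && python3 -m crank '[[[0,0,0.05],[0,0,0],0],[[0,0,0],[0,0,0],0]]' >/dev/null && python3 free.py 0 && python3 -m crank '[[[0,0,0.05],[0,0,0],0],[[0,0,0],[0,0,0],0]]' >/dev/null && python3 free.py 0 && python3 -m crank '[[[0,0,0.05],[0,0,0],0],[[0,0,0],[0,0,0],0]]' >/dev/null && python3 free.py 0 && python3 -m crank '[[[0,0,0.05],[0,0,0],0],[[0,0,0],[0,0,0],0]]' >/dev/null && python3 free.py 0 && python3 -m crank '[[[0,0,0.05],[0,0,0],0],[[0,0,0],[0,0,0],0]]' >/dev/null && python3 free.py 0
```

```text
0.125 -4.6
0.1235 -4.0
0.122 -3.5
0.1205 -3.7
0.119 -3.7
0.1184 7.5
```

The flush level drops 6.2 mm from the +y border to the -y border, a slope of 0.027. Now I'll roll slowly back toward +y, rising with the slope and checking the force after each call.

```bash
python3 free.py 16 && python3 -m crank '[[[0,-0.1,-0.0027],[0,0,0],0],[[0,-0.1,-0.0027],[0,0,0],0],[[0,-0.1,-0.0027],[0,0,0],0]]' >/dev/null; python3 free.py 16 && python3 -m crank '[[[0,-0.1,-0.0027],[0,0,0],0],[[0,-0.1,-0.0027],[0,0,0],0]]' >/dev/null; python3 free.py 16 && python3 -m crank '[[[0,-0.1,-0.0027],[0,0,0],0],[[0,-0.1,-0.0027],[0,0,0],0]]' >/dev/null; python3 free.py 16 && python3 -m crank '[[[0,-0.1,-0.0027],[0,0,0],0],[[0,-0.1,-0.0027],[0,0,0],0]]' >/dev/null; python3 free.py 16 && python3 -m crank '[[[0,-0.1,-0.0027],[0,0,0],0],[[0,-0.1,-0.0027],[0,0,0],0]]' >/dev/null; python3 free.py 16; python3 -c "
from rig import observe;o=observe();print(o['time_s'],o['eef_pos'],o['contact_force'],o['torque'])"
```

```text
0.1184 7.5
0.119 6.7
0.1191 7.2
0.1191 6.4
0.1193 7.2
0.1196 7.0
16.0333 [ 0.49572996 -0.15784591  0.11959712] [-2.04823764 -7.36831685  7.04276624] [-1.4518704   0.6045103   0.05241362]
```

```bash
python3 free.py 16 && python3 -m crank '[[[0,-0.1,0.01],[0,0,0],0],[[0,-0.1,-0.0027],[0,0,0],0]]' >/dev/null; python3 free.py 18 && python3 -m crank '[[[0,-0.1,-0.0027],[0,0,0],0],[[0,-0.1,-0.0027],[0,0,0],0]]' >/dev/null; python3 free.py 18 && python3 -m crank '[[[0,-0.1,-0.0027],[0,0,0],0],[[0,-0.1,-0.0027],[0,0,0],0]]' >/dev/null; python3 free.py 18 && python3 -m crank '[[[0,-0.1,-0.0027],[0,0,0],0],[[0,-0.1,-0.0027],[0,0,0],0]]' >/dev/null; python3 free.py 18 && python3 -m crank '[[[0,-0.1,-0.0027],[0,0,0],0],[[0,-0.1,-0.0027],[0,0,0],0]]' >/dev/null; python3 free.py 18 && python3 -m crank '[[[0,-0.1,-0.0027],[0,0,0],0],[[0,-0.1,-0.0027],[0,0,0],0]]' >/dev/null; python3 free.py 18 && python3 -m crank '[[[0,-0.1,-0.0027],[0,0,0],0],[[0,-0.1,-0.0027],[0,0,0],0]]' >/dev/null; python3 free.py 18; python3 -c "
from rig import observe;o=observe();print(o['time_s'],o['eef_pos'],o['contact_force'],o['torque'])"
```

```text
0.1196 7.0
0.1195 10.4
0.1196 10.0
0.1198 10.5
0.1201 9.5
0.1202 10.6
0.1203 12.4
0.1205 12.4
17.2 [ 0.48769322 -0.11608413  0.12051518] [-2.0236002  -1.07347431 12.44133771] [-2.88893892e-01  6.00676439e-01  2.34220903e-04]
```

The force is steady at about 16 N and the height follows the flush line, so I'll carry on.

```bash
python3 free.py 18 && python3 -m crank '[[[0,-0.1,-0.0027],[0,0,0],0],[[0,-0.1,-0.0027],[0,0,0],0],[[0,-0.1,-0.0027],[0,0,0],0],[[0,-0.1,-0.0027],[0,0,0],0]]' >/dev/null; python3 free.py 18 && python3 -m crank '[[[0,-0.1,-0.0027],[0,0,0],0],[[0,-0.1,-0.0027],[0,0,0],0],[[0,-0.1,-0.0027],[0,0,0],0],[[0,-0.1,-0.0027],[0,0,0],0]]' >/dev/null; python3 free.py 18 && python3 -m crank '[[[0,-0.1,-0.0027],[0,0,0],0],[[0,-0.1,-0.0027],[0,0,0],0],[[0,-0.1,-0.0027],[0,0,0],0],[[0,-0.1,-0.0027],[0,0,0],0]]' >/dev/null; python3 free.py 18 && python3 -m crank '[[[0,-0.1,-0.0027],[0,0,0],0],[[0,-0.1,-0.0027],[0,0,0],0],[[0,-0.1,-0.0027],[0,0,0],0],[[0,-0.1,-0.0027],[0,0,0],0]]' >/dev/null; python3 free.py 18 && python3 -m crank '[[[0,-0.1,-0.0027],[0,0,0],0],[[0,-0.1,-0.0027],[0,0,0],0],[[0,-0.1,-0.0027],[0,0,0],0],[[0,-0.1,-0.0027],[0,0,0],0]]' >/dev/null; python3 free.py 18 && python3 -m crank '[[[0,-0.1,-0.0027],[0,0,0],0],[[0,-0.1,-0.0027],[0,0,0],0],[[0,-0.1,-0.0027],[0,0,0],0],[[0,-0.1,-0.0027],[0,0,0],0]]' >/dev/null; python3 free.py 18; python3 -c "
from rig import observe;o=observe();print(o['time_s'],o['eef_pos'],o['contact_force'],o['torque'])"
```

```text
0.1205 12.4
0.1209 12.1
0.1212 12.1
0.1215 12.5
0.1218 12.1
0.1221 11.9
0.1224 11.3
19.2 [ 0.47440631 -0.04525221  0.12239329] [-1.35569464 -0.69589934 11.25967006] [-0.29586913  0.44028263  0.00303557]
```

```bash
python3 free.py 18 && python3 -m crank '[[[0,-0.1,0.002],[0,0,0],0],[[0,-0.1,-0.0027],[0,0,0],0],[[0,-0.1,-0.0027],[0,0,0],0],[[0,-0.1,-0.0027],[0,0,0],0]]' >/dev/null; python3 free.py 18 && python3 -m crank '[[[0,-0.1,-0.0027],[0,0,0],0],[[0,-0.1,-0.0027],[0,0,0],0],[[0,-0.1,-0.0027],[0,0,0],0],[[0,-0.1,-0.0027],[0,0,0],0]]' >/dev/null; python3 free.py 18 && python3 -m crank '[[[0,-0.1,-0.0027],[0,0,0],0],[[0,-0.1,-0.0027],[0,0,0],0],[[0,-0.1,-0.0027],[0,0,0],0],[[0,-0.1,-0.0027],[0,0,0],0]]' >/dev/null; python3 free.py 18 && python3 -m crank '[[[0,-0.1,-0.0027],[0,0,0],0],[[0,-0.1,-0.0027],[0,0,0],0],[[0,-0.1,-0.0027],[0,0,0],0],[[0,-0.1,-0.0027],[0,0,0],0]]' >/dev/null; python3 free.py 18 && python3 -m crank '[[[0,-0.1,-0.0027],[0,0,0],0],[[0,-0.1,-0.0027],[0,0,0],0],[[0,-0.1,-0.0027],[0,0,0],0],[[0,-0.1,-0.0027],[0,0,0],0]]' >/dev/null; python3 free.py 18 && python3 -m crank '[[[0,-0.1,-0.0027],[0,0,0],0],[[0,-0.1,-0.0027],[0,0,0],0],[[0,-0.1,-0.0027],[0,0,0],0],[[0,-0.1,-0.0027],[0,0,0],0]]' >/dev/null; python3 free.py 18 &&  python3 -m crank '[[[0,-0.1,-0.0027],[0,0,0],0],[[0,-0.1,-0.0027],[0,0,0],0],[[0,0,0],[0,0,0],0],[[0,0,0],[0,0,0],0]]' ; python3 -c "
from rig import observe;o=observe();print(o['time_s'],o['eef_pos'],o['contact_force'],o['torque'])"
```

```text
0.1224 11.3
0.1227 12.7
0.1229 12.1
0.1232 10.8
0.1235 11.7
0.1238 10.3
0.1241 9.7
time_s: 21.53
eef_pos: [0.4599, 0.0316, 0.1242]
tool_rot: [3.141, -0.003, 0.188]
contact_force: [-0.9, 0.3, 10.4]
grip_width: 0.295
finger_force: 62.7
21.5333 [0.459891   0.03162555 0.1242329 ] [-0.86632514  0.25867292 10.40554467] [-0.01900917  0.17065885  0.07748757]
```

At the +y border now. I'll make a second pass back at about 18 N, a little faster.

```bash
python3 -m crank '[[[0,0,0.012],[0,0,0],0],[[0,0.1,0.0027],[0,0,0],0],[[0,0.2,0.0053],[0,0,0],0],[[0,0.2,0.0053],[0,0,0],0],[[0,0.2,0.0053],[0,0,0],0]]' >/dev/null; python3 free.py 18 && python3 -m crank '[[[0,0.2,0.0053],[0,0,0],0],[[0,0.2,0.0053],[0,0,0],0],[[0,0.2,0.0053],[0,0,0],0],[[0,0.2,0.0053],[0,0,0],0]]' >/dev/null; python3 free.py 18 && python3 -m crank '[[[0,0.2,0.0053],[0,0,0],0],[[0,0.2,0.0053],[0,0,0],0],[[0,0.2,0.0053],[0,0,0],0],[[0,0.2,0.0053],[0,0,0],0]]' >/dev/null; python3 free.py 18 && python3 -m crank '[[[0,0.2,0.0053],[0,0,0],0],[[0,0.2,0.0053],[0,0,0],0],[[0,0.2,0.0053],[0,0,0],0],[[0,0.2,0.0053],[0,0,0],0]]' >/dev/null; python3 free.py 18 && python3 -m crank '[[[0,0.2,0.0053],[0,0,0],0],[[0,0.2,0.0053],[0,0,0],0],[[0,0.2,0.0053],[0,0,0],0],[[0,0.2,0.0053],[0,0,0],0]]' >/dev/null; python3 free.py 18 && python3 -c "
from rig import observe;o=observe();print(o['time_s'],o['eef_pos'],o['contact_force'],o['torque'])"
```

```text
0.1236 14.9
0.123 16.0
0.1225 17.0
0.1219 17.5
0.1213 16.7
23.2833 [ 0.48191492 -0.08403435  0.12129916] [-2.2609018  -0.3901879  16.72253089] [-0.06017224  0.61308101  0.03138118]
```

```bash
python3 -m crank '[[[0,0.2,0],[0,0,0],0],[[0,0.2,0.0052],[0,0,0],0],[[0,0.2,0.0052],[0,0,0],0],[[0,0.2,0.0052],[0,0,0],0]]' >/dev/null; python3 free.py 18 && python3 -m crank '[[[0,0.2,0.0052],[0,0,0],0],[[0,0.2,0.0052],[0,0,0],0],[[0,0.2,0.0052],[0,0,0],0],[[0,0.2,0.0052],[0,0,0],0]]' >/dev/null; python3 free.py 18 && python3 -m crank '[[[0,0.2,0.0052],[0,0,0],0],[[0,0.2,0.0052],[0,0,0],0],[[0,0.2,0.0052],[0,0,0],0],[[0,0.2,0.0052],[0,0,0],0]]' >/dev/null; python3 free.py 18 && python3 -m crank '[[[0,0.2,0.0052],[0,0,0],0],[[0,0.2,0.0052],[0,0,0],0],[[0,0.2,0.0052],[0,0,0],0],[[0,0.1,0.0027],[0,0,0],0],[[0,0,0],[0,0,0],0]]' >/dev/null; python3 free.py 18 && python3 -c "
from rig import observe;o=observe();print(o['time_s'],o['eef_pos'],o['contact_force'],o['torque'])"
```

```text
0.1207 14.7
0.12 12.5
0.1193 11.7
0.1187 10.6
24.7 [ 0.49924962 -0.17585487  0.11874236] [-2.00656203 -0.59570178 10.57476114] [-0.19154698  0.30649632 -0.00999785]
```

Both passes are done and every strip has been rolled at 14 to 20 N. I'll lift, turn to the stand's orientation with the crossbar across the cheeks, and travel there.

```bash
python3 -m crank '[[[0,0,-0.3],[0,0,0],0],[[0,0,-0.6],[0,0,0],0],[[0,0,-0.8],[0,0,0],0],[[0,0,-0.4],[0,0,0],0],[[0,0,0],[0,0,0.069],0],[[0,0,0],[0,0,0.069],0],[[0,0,0],[0,0,0.069],0],[[-0.16,-0.5,0],[0,0,0],0]]'
python3 -m crank '[[[-0.165,-0.8,0],[0,0,0],0],[[-0.165,-0.95,0],[0,0,0],0],[[-0.165,-0.95,0],[0,0,0],0],[[-0.165,-0.95,0],[0,0,0],0],[[-0.165,-0.95,0],[0,0,0],0],[[-0.165,-0.95,0],[0,0,0],0],[[-0.165,-0.95,0],[0,0,0],0],[[-0.165,-0.95,0],[0,0,0],0]]'
python3 -m crank '[[[-0.165,-0.95,0],[0,0,0],0],[[-0.165,-0.95,0],[0,0,0],0],[[-0.165,-0.95,0],[0,0,0],0],[[-0.165,-0.95,0],[0,0,0],0],[[-0.165,-0.95,0],[0,0,0],0],[[-0.165,-0.95,0],[0,0,0],0],[[-0.165,-0.8,0],[0,0,0],0],[[-0.165,-0.6,0],[0,0,0],0]]'
python3 -m crank '[[[0,0,0],[0,0,0],0],[[0,0,0],[0,0,0],0],[[0,0,0],[0,0,0],0]]'
python3 - <<'E'
from h import *
for n in('top','scene'): snap(n,n+'1')
o=observe();p=o['eef_pos'];y=o['tool_rot'][2]
g=np.array([.4798,.3732])-p[:2]; print(o['tool_rot'],p,'yaw err deg',np.degrees(y)+7.85,'tool x,y mm',1e3*np.array([np.cos(y)*g[0]+np.sin(y)*g[1],np.sin(y)*g[0]-np.cos(y)*g[1]]))
t,s,w=[cv2.imread(f'pics/{n}.png') for n in('top1','scene1','w1')]
r=lambda im,x,y,w,h,k:cv2.resize(im[y:y+h,x:x+w],None,fx=k,fy=k,interpolation=cv2.INTER_CUBIC)
o=np.zeros((600,800,3),np.uint8)
o[:300,:400]=r(t,100,205,80,60,5); o[:300,400:]=r(s,265,185,100,75,4); o[300:,:400]=r(s,140,235,100,75,4) ; o[300:,400:]=r(cv2.imread('pics/scene0.png'),265,185,100,75,4)
cv2.imwrite('pics/z3.png',o)
E
```

```text
time_s: 25.37
eef_pos: [0.4961, -0.1604, 0.1809]
tool_rot: [3.141, -0.001, -0.145]
contact_force: [0.4, -0.2, -4.5]
grip_width: 0.297
finger_force: 61.0
time_s: 26.03
eef_pos: [0.4862, 0.0695, 0.1808]
tool_rot: [3.142, 0.0, -0.135]
contact_force: [-0.1, 0.6, -2.9]
grip_width: 0.297
finger_force: 61.0
time_s: 26.7
eef_pos: [0.4759, 0.2863, 0.1806]
tool_rot: [-3.142, 0.0, -0.134]
contact_force: [-0.7, -0.3, -3.7]
grip_width: 0.295
finger_force: 60.8
time_s: 26.95
eef_pos: [0.4763, 0.2838, 0.1805]
tool_rot: [3.141, 0.0, -0.136]
contact_force: [0.5, -0.2, -3.6]
grip_width: 0.296
finger_force: 61.3
[ 3.14126576e+00  2.21835633e-04 -1.37314415e-01] [0.4767694  0.28330572 0.1805552 ] yaw err deg -0.017536452354042886 tool x,y mm [ -9.30295513 -89.46295913]
```

View pics/z3.png

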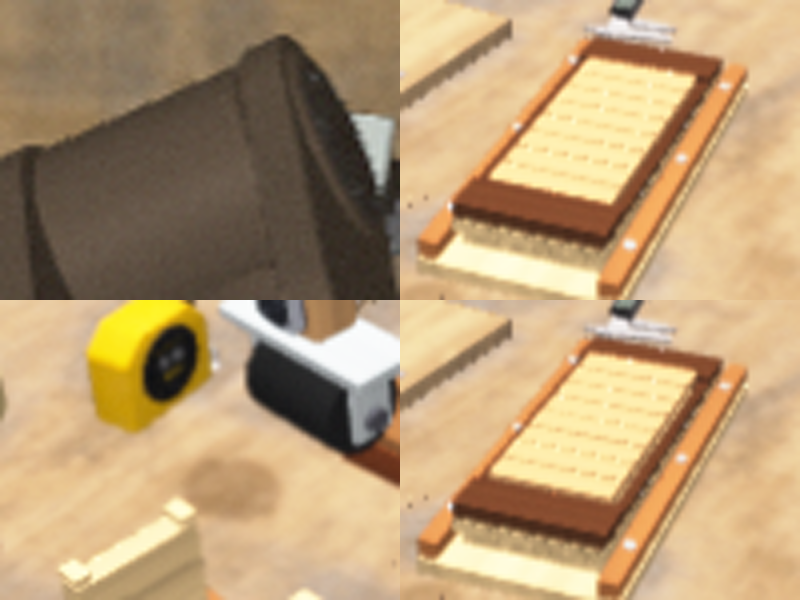

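Compared with before (bottom right), the strips now lie flush with the borders (top right). Next I'll go over the stand's centre and lower part way.

```bash
python3 -m crank '[[[-0.08,-0.6,0],[0,0,0],0],[[-0.08,-0.9,0],[0,0,0],0],[[-0.08,-0.9,0],[0,0,0],0],[[-0.07,-0.58,0],[0,0,0],0],[[0,0,0],[0,0,0],0],[[0,0,0],[0,0,0],0]]'
python3 -m crank '[[[0,0,0.3],[0,0,0],0],[[0,0,0.3],[0,0,0],0],[[0,0,0],[0,0,0],0],[[0,0,0],[0,0,0],0]]'
python3 - <<'E'
from h import *
s=snap('scene','scene2');snap('wrist','w3')
o=observe();p=o['eef_pos'];y=o['tool_rot'][2]
g=np.array([.4798,.3732])-p[:2]; print(p,'tool x,y mm',1e3*np.array([np.cos(y)*g[0]+np.sin(y)*g[1],np.sin(y)*g[0]-np.cos(y)*g[1]]))
r=lambda im,x,y,w,h,k:cv2.resize(im[y:y+h,x:x+w],None,fx=k,fy=k,interpolation=cv2.INTER_CUBIC)
a=r(cv2.imread('pics/scene2.png'),130,235,120,120,5);b=cv2.resize(cv2.imread('pics/w3.png'),(200,150))
o=np.zeros((600,800,3),np.uint8);o[:,:600]=a;o[:150,600:]=b;cv2.imwrite('pics/z4.png',o)
E
```

```text
time_s: 27.55
eef_pos: [0.4798, 0.3736, 0.1802]
tool_rot: [3.141, 0.0, -0.136]
contact_force: [-0.2, 0.1, -3.9]
grip_width: 0.301
finger_force: 61.3
time_s: 27.88
eef_pos: [0.4798, 0.3729, 0.1616]
tool_rot: [3.14, 0.001, -0.138]
contact_force: [0.1, -0.4, -3.5]
grip_width: 0.298
finger_force: 61.1
[0.48010357 0.3734578  0.16245788] tool x,y mm [-0.26531632  0.29702331]
```

View pics/z4.png

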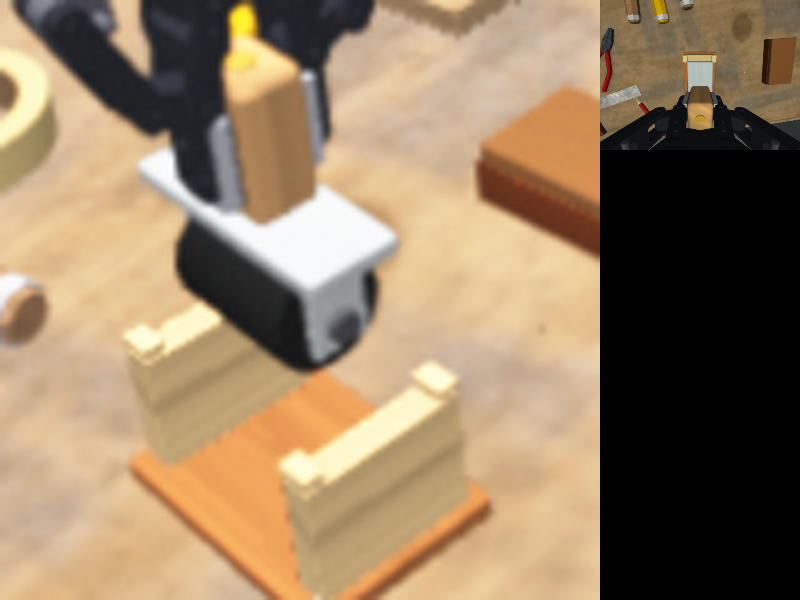

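The crossbar hangs across the cheeks as wanted. I'll check the held roller and the stand against the predicted corner pixels.

```bash
python3 - <<'E'
from h import *
np.set_printoptions(precision=1,suppress=True)
s=load('scene2'); a=-.1373; X=np.array([np.cos(a),np.sin(a),0]);Y=np.array([np.sin(a),-np.cos(a),0]); c=np.array([.4801,.3735,0])
z=lambda P:(proj(s,P)-[130,235]+.5)*5
print('bar near R,L',z([c-50e-3*X+18e-3*Y+[0,0,.1378],c-50e-3*X-18e-3*Y+[0,0,.1378],c+50e-3*X-18e-3*Y+[0,0,.1378]]))
c=np.array([.4798,.3732,0])
print('near cheek ear outer corners',z([c-54e-3*X+30e-3*Y+[0,0,.068],c-54e-3*X-30e-3*Y+[0,0,.068],c+54e-3*X-30e-3*Y+[0,0,.068]]))
E
```

```text
bar near R,L [[397.9 232.8]
 [308.3 287.1]
 [133.1 161.2]]
near cheek ear outer corners [[453.7 381.1]
 [313.5 476.9]
 [131.1 328.9]]
```

Both agree within about 2 mm, well inside the ears' clearance. Lowering with force checks.

```bash
python3 -m crank '[[[0,0,0.3],[0,0,0],0],[[0,0,0.3],[0,0,0],0],[[0,0,0.3],[0,0,0],0],[[0,0,0.2],[0,0,0],0],[[0,0,0],[0,0,0],0]]' >/dev/null; python3 free.py 0 && python3 -m crank '[[[0,0,0.2],[0,0,0],0],[[0,0,0.1],[0,0,0],0],[[0,0,0],[0,0,0],0]]' >/dev/null; python3 free.py 0 && python3 -m crank '[[[0,0,0.2],[0,0,0],0],[[0,0,0.2],[0,0,0],0],[[0,0,0],[0,0,0],0]]' >/dev/null; python3 free.py 0 && python3 -m crank '[[[0,0,0.1],[0,0,0],0],[[0,0,0.1],[0,0,0],0],[[0,0,0],[0,0,0],0]]' >/dev/null; python3 free.py 0 && python3 -m crank '[[[0,0,0.05],[0,0,0],0],[[0,0,0],[0,0,0],0]]' >/dev/null; python3 free.py 0 && python3 -m crank '[[[0,0,0.05],[0,0,0],0],[[0,0,0],[0,0,0],0]]' >/dev/null; python3 free.py 0;python3 -c "
from rig import observe;o=observe();print(o['time_s'],o['eef_pos'],o['contact_force'],o['torque'])"
```

```text
0.1276 -4.8
0.1198 -3.8
0.1073 -4.4
0.1019 -4.1
0.1009 -4.1
0.0994 -3.5
29.4833 [0.47984964 0.37381986 0.09935583] [-0.56461034  0.34842642 -3.54448739] [ 0.01550709  0.03219954 -0.07234102]
```

```bash
python3 free.py 0 && python3 -m crank '[[[0,0,0.04],[0,0,0],0],[[0,0,0],[0,0,0],0]]' >/dev/null; python3 free.py 0 && python3 -m crank '[[[0,0,0.04],[0,0,0],0],[[0,0,0],[0,0,0],0]]' >/dev/null; python3 free.py -1 && python3 -m crank '[[[0,0,0.04],[0,0,0],0],[[0,0,0],[0,0,0],0]]' >/dev/null; python3 free.py -1 && python3 -m crank '[[[0,0,0.03],[0,0,0],0],[[0,0,0],[0,0,0],0]]' >/dev/null; python3 free.py -1 && python3 -m crank '[[[0,0,0.03],[0,0,0],0],[[0,0,0],[0,0,0],0]]' >/dev/null; python3 free.py -1;python3 -c "
from rig import observe;o=observe();print(o['time_s'],o['eef_pos'],o['contact_force'],o['torque'])"
```

```text
0.0994 -3.5
0.0981 -3.6
0.0969 -3.0
0.0957 -3.4
0.0949 -3.8
0.0948 4.6
30.3167 [0.47993911 0.37390039 0.09479953] [-2.90010037 -1.38083655  4.61220004] [-0.30427645  0.37185676 -0.0162536 ]
```

Contact came at TCP z 0.0948, which is the expected hung height. Release.

```bash
python3 -m crank '[[[0,0,-0.01],[0,0,0],35],[[0,0,0],[0,0,0],45],[[0,0,0],[0,0,0],60],[[0,0,0],[0,0,0],70],[[0,0,0],[0,0,0],70],[[0,0,0],[0,0,0],70]]'
python3 -m crank '[[[0,0,-0.1],[0,0,0],70],[[0,0,-0.3],[0,0,0],70],[[0,0,-0.6],[0,0,0],70],[[0,0,-0.8],[0,0,0],70],[[0,0,-0.8],[0,0,0],70],[[0,0,-0.8],[0,0,0],70],[[0,0,-0.3],[0,0,0],70],[[0,0,0],[0,0,0],70]]'
python3 -m crank '[[[-0.4,0.6,0],[0,0,0],70],[[-0.4,0.8,0],[0,0,0],70],[[-0.4,0.8,0],[0,0,0],70],[[-0.4,0.6,0],[0,0,0],70],[[0,0,0],[0,0,0],70],[[0,0,0],[0,0,0],70]]'
python3 - <<'E'
from h import *
snap('scene','scene3');snap('wrist','w4');snap('top','top3')
r=lambda im,x,y,w,h,k:cv2.resize(im[y:y+h,x:x+w],None,fx=k,fy=k,interpolation=cv2.INTER_CUBIC)
o=np.zeros((600,800,3),np.uint8);o[:480,:480]=r(cv2.imread('pics/scene3.png'),130,245,120,120,4);o[:240,480:]=cv2.resize(cv2.imread('pics/w4.png'),(320,240));o[240:480,480:]=cv2.resize(cv2.imread('pics/top3.png'),(320,240))
cv2.imwrite('pics/z5.png',o)
E
```

```text
time_s: 30.82
eef_pos: [0.4799, 0.3739, 0.0944]
tool_rot: [3.142, -0.0, -0.137]
contact_force: [-1.5, -0.1, -0.2]
grip_width: 0.701
finger_force: 0.0
time_s: 31.48
eef_pos: [0.4805, 0.3742, 0.2081]
tool_rot: [-3.139, -0.003, -0.137]
contact_force: [0.1, -0.7, -0.7]
grip_width: 0.697
finger_force: 0.0
time_s: 31.98
eef_pos: [0.4205, 0.2967, 0.2048]
tool_rot: [3.141, 0.001, -0.138]
contact_force: [0.6, 0.1, -0.0]
grip_width: 0.702
finger_force: 0.0
```

View pics/z5.png

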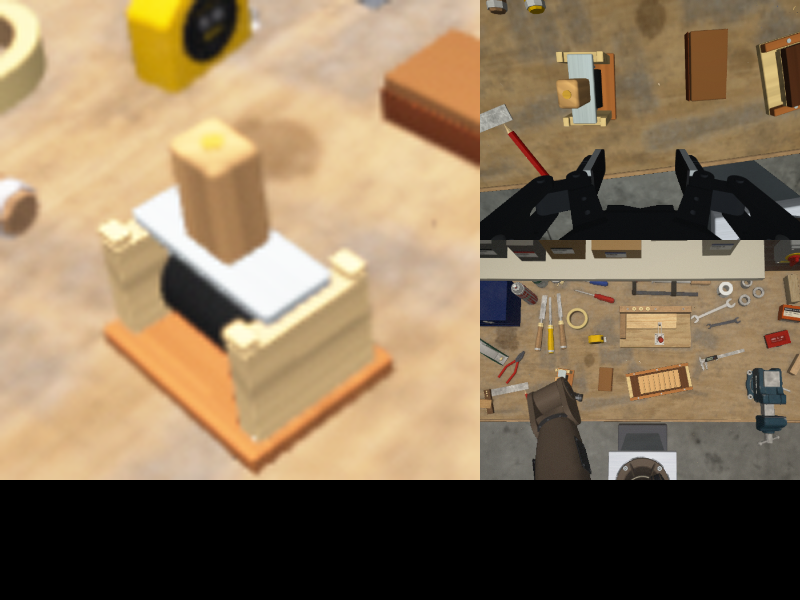

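The roller hangs upright between the ears, the bystanders have not moved and the arm is clear. The wheel followed the flush line on the second pass, so the strips are bedded.

```bash
python3 -c "
from rig import finish_job;print(finish_job())"
```

```text
the job is handed in; nothing more can be done
None
```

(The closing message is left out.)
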